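# Hold a wax block against the sprung stop of a sawing jig

## Robot

A 6-joint arm with a two-finger parallel gripper is mounted at the origin on the work surface. World frame = base frame: x ahead of the robot, y to its left, z up, the work surface at z = 0. Lengths are in mm, angles in rad, forces in N, time in s.
With the tool pointing down it reaches from about 350 to 975 mm from the base axis. Payload 7.1 kg.
Tool frame: the origin (TCP) lies on the front face of the gripper's body, between the roots of the fingers; the fingertips stand 80 mm ahead of it and the grasp point (between the pads) lies 61 mm ahead of it (env.tips_ahead is the distance from the TCP to the fingertips, in mm); z points along the fingers, y is the direction in which the jaws open and shut (so a half turn about z gives the same grasp; the last joint's range is limited). The gripper opens to 88 mm and grips with 3 to 60 N. Pads are 20 mm wide; open, the fingers measure 115 mm over their backs; the gripper's body (75 mm by 178 mm) begins 61 mm behind the grasp point.
Start: joints at [-1.137, 0.423, 1.63, -0, 1.089, -0.019], TCP at [273.443, -561.992, 302.675] pointing down, gripper open.
Joint ranges: [-3, 3], [-0.9, 2.11], [0.09, 2.58], [-1.31, 4.45], [0.11, 2.69], [-2.54, 2.54]. Speed limits (rad/s): [2.39, 2.39, 3.01, 3.14, 3.14, 3.14].

## Interface

Orientations are given as a unit quaternion [x, y, z, w].
In Python, from station import env, set_gripper, viewer, workorder gives the robot as it stands. Calls block until the motion is done:
- env.reach(position, orientation): joint-space move of the TCP to a pose.
- env.move_l(position, rot=None, rate=150, f_stop=None): straight line of the TCP; rot=None keeps the orientation; rate is the mean speed in mm/s. With f_stop (N) it stops when the force on the tool has changed by that much, and returns True; else False.
- env.move_joints(angles): joint-space move.
- set_gripper(opening): finger opening in mm; the grip force is fixed at half the most; returns when the fingers have stopped.
- env.hold(seconds).
- env.ik(position, orientation): joint angles nearest the present ones, or None.
- env.read_state(): the state.
- viewer.camera(name): name is "side" or "top"; returns the picture (400x640x3 uint8, blue, green, red); there is no depth.
- viewer.camera_params(name): a dict with "fx", "fy", "cx", "cy" (pixels), "pose" (4x4, takes a point from camera to world coordinates). Camera axes: x right, y up, looking along -z (the intrinsics and any distortion apply to the point x, -y, -z); pixel columns grow to the right and rows downward; lengths in mm; the calibration is good to about 2 mm. A picture is of the moment at which its call begins. camera_params takes no time and is no camera call.
A pose or a line that the arm cannot do raises env.IKError and nothing moves.
- workorder.sign_off(): hands the job in, once; it reports no verdict.
The state is a dict: "time_s": time; "qpos": joint angles; "dq": joint speeds; "tau": joint torques, N m; "tool_pos": TCP position; "orientation": TCP orientation; "force": force on the tool from outside, world axes, zero at the start; "wrist_torque": the same for the moment, N m; "width": finger opening in mm.
Only numpy, scipy, OpenCV 4.12 (cv2) and the standard library are available. Lean on these libraries where they do the work, as an engineer would, in place of code of your own. Each camera call takes 0.05 s, during which the arm holds its last target. There are 200 camera calls.

## Task

Pick up the green wax block, set it, the same way up, on the floor of the channel of the wooden sawing jig with its length along the channel, in front of the brass spring plunger, and then push it endways against the plunger until its end is flat against the steel stop block, ready for sawing. Finish while still holding it pressed firmly against the stop with the gripper (do not let go, and do not ram it); leave the blue block, file, ring and jar where they are.

Things in the scene. Friction and masses are not known exactly. Their poses are not given: they have to be found in the camera images.
- green_block: Green carving-wax block, 60 mm long (x) by 24 mm wide (y) by 40 mm tall (z), 40 to 75 g, standing on the bench on a 60 x 24 mm side. Origin: centre of its underside; x along its length (both ends are alike).
- jig: Pale wooden sawing jig screwed to the bench: base plate 200 (x) by 75 (y) by 12 mm thick. Origin: centre of its underside, on the bench; x along the channel, pointing from the open entry end towards the stop; z up. With the green block home against the stop, the block's origin is at x = +10, y = 0, z = 12 mm in this frame.
- channel (a point): Point on the middle of the channel floor, 12 mm above the bench, jig x = -25 mm, 65 mm before the stop's face; axes as the jig. The channel is 29 mm wide, centred on jig y = 0, open above, between two low brown walls with tops 24 mm above the bench, outer faces 49 mm apart, from jig x = -78 to +35 mm (3 mm saw slot at x = 18 to 21 mm).
- stop: Steel stop block across the far end of the channel, the hard stop: 30 (x) by 50 (y) mm, from the channel floor up to 58 mm above the bench. Fixed to the jig, axes as the jig. Origin: middle of the lower edge of its flat front face, on the channel floor (jig x = +40 mm, z = 12 mm).
- stop_face (a point): Point on the flat front face of the steel stop block on the plunger's axis: jig x = +40 mm, y = 0, 40 mm above the bench.
- plunger (a joint): Travel of the brass spring plunger, a 10 mm round pin that sticks 14 mm out of the stop's front face towards the entry, its axis 40 mm above the bench. 0 = fully out (tip at jig x = +26 mm), 0.014 = tip flush with the stop's face. It starts at 0. Pushing it needs about 3 N to begin and 7 N when flush (300 N/m); it springs back if let go.
- blue_block: Blue wax block, same size and stance as the green one, standing loose on the bench. Origin: centre of its underside. To be left alone.
- file: Needle file lying on the bench, 160 mm long, wooden handle 14 mm thick towards its -x, steel blade towards its +x. Origin: underside, where the handle meets the blade. To be left alone.
- ring_blank: Small brass ring, 24 mm outside, 8 mm high, lying flat. Origin: centre of its underside. To be left alone.
- jar: Small amber glass jar, 52 mm across, 55 mm high. Origin: centre of its underside. To be left alone.
Mind the look-alikes: they are no part of the job. There is more than one size of the jig; the job needs the middle-sized.

How it is judged:
By the outcome, as a careful person would: the job done as asked, in the order asked, and still so for the second after the job is handed in, while the arm keeps its last pose, push and grip.
It also fails if it takes over 40 s, if anything falls off the work surface, if the arm or the gripper's body presses on something with over 40 N, if the wrist force passes 120 N, or if a joint passes its speed limit or range.

## Working session

There is one attempt and no reset: what is moved stays moved. The work goes in short steps, each a Python script; the robot and the scene stay as the last script left them, time stands still between calls to the robot, and variables do not carry over. Pictures are saved under pics/ and viewed, about 8 in all and at most 12, crops included, and the job is handed in when it is done.

```bash
ls; mkdir -p pics
python3 - <<'E'
from station import env,viewer
import cv2
for n in("top","side"):
    cv2.imwrite(f"pics/{n}0.png",viewer.camera(n)); p=viewer.camera_params(n); print(n,p)
print(env.read_state())
E
```

```text
pics
top {'fx': 394.05336211392773, 'fy': 394.05336211392773, 'cx': 319.14093553389, 'cy': 193.7715228292485, 'pose': array([[-6.17011383e-03,  9.97789903e-01, -6.61607042e-02,
         5.02810159e+02],
       [-9.99962426e-01, -6.55935132e-03, -5.66760169e-03,
        -5.32620330e+01],
       [-6.08904705e-03,  6.61232485e-02,  9.97792884e-01,
         9.62532687e+02],
       [ 0.00000000e+00,  0.00000000e+00,  0.00000000e+00,
         1.00000000e+00]])}
side {'fx': 412.61192845953974, 'fy': 412.61192845953974, 'cx': 322.6525914979682, 'cy': 203.55800770868532, 'pose': array([[-7.36398953e-01,  4.02578303e-01, -5.43734578e-01,
         1.26678931e+02],
       [-6.76398851e-01, -4.21247280e-01,  6.04181532e-01,
         4.81951296e+02],
       [ 1.41836639e-02,  8.12700091e-01,  5.82509558e-01,
         5.48210924e+02],
       [ 0.00000000e+00,  0.00000000e+00,  0.00000000e+00,
         1.00000000e+00]])}
{'time_s': 0.1, 'qpos': array([-1.13703641e+00,  4.23779372e-01,  1.63061147e+00, -1.65297269e-05,
        1.08859031e+00, -1.89827112e-02]), 'dq': array([-0.00048797, -0.00043609, -0.00190288,  0.00153795,  0.00150135,
        0.00016565]), 'tau': array([-2.64710936e-03, -5.45618570e+01, -2.74324179e+01,  6.44029467e-02,
        1.87463744e-02, -3.81529048e-05]), 'tool_pos': array([ 273.26069549, -561.66087492,  301.9708415 ]), 'orientation': array([ 9.74486145e-01,  2.24446587e-01, -1.50112830e-04, -6.77867467e-04]), 'force': array([0.03264792, 0.28115322, 0.04859704]), 'wrist_torque': array([ 0.01223512, -0.0176632 ,  0.03865177]), 'width': 88.05663786926704}
```

View pics/top0.png

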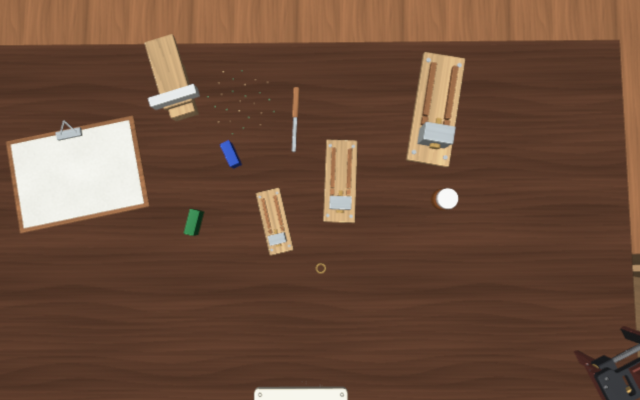

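View pics/side0.png

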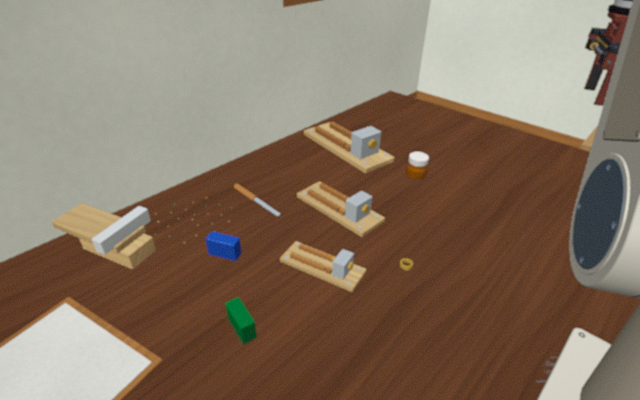

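The top picture shows three jigs: small at (274,221), middle at (340,181) and large at (437,108). The middle one is about 82 px long, which is about 200 mm. The green block is at (193,222). Possible mistakes are the blue block at (230,154) for the block, and the small or large jig, or the mitre-like bench pin at (172,78), for the jig. I choose green (193,222) and the jig at (340,181), and check both in one close crop.

```bash
cat > h.py <<'E'
import numpy as np,cv2
from station import env,set_gripper,viewer,workorder
def p2w(n,u,v,z):
    p=viewer.camera_params(n);T=p["pose"]
    d=T[:3,:3]@np.array([(u-p["cx"])/p["fx"],-(v-p["cy"])/p["fy"],-1]);o=T[:3,3]
    return o+d*(z-o[2])/d[2]
def w2p(n,P):
    p=viewer.camera_params(n);T=p["pose"]
    c=T[:3,:3].T@(np.asarray(P,float)-T[:3,3])
    return np.array([p["cx"]+p["fx"]*c[0]/-c[2],p["cy"]+p["fy"]*c[1]/c[2]])
def crop(img,u0,v0,w,h,k): return cv2.resize(img[v0:v0+h,u0:u0+w],None,fx=k,fy=k,interpolation=cv2.INTER_CUBIC)
def quat(yaw): # tool down, jaw axis (tool y) direction at world angle: tool x at yaw, y at yaw-90deg
    return [np.cos(yaw/2),np.sin(yaw/2),0,0]
E
python3 - <<'E'
from h import *
i=cv2.imread("pics/top0.png")
a=crop(i,170,195,50,50,8); b=crop(i,315,135,50,95,6)
c=np.zeros((570,720,3),np.uint8); c[:400,:400]=a; c[:570,410:710]=b
cv2.imwrite("pics/c0.png",c)
hsv=cv2.cvtColor(i,cv2.COLOR_BGR2HSV)
m=cv2.inRange(hsv,(50,100,30),(85,255,255)); m[:,:170]=0;m[:,220:]=0
n,l,s,ce=cv2.connectedComponentsWithStats(m);k=1+np.argmax(s[1:,4]);print(s[k],ce[k])
pts=np.argwhere(l==k)[:,::-1].astype(np.float32);print(cv2.minAreaRect(pts))
E
```

```text
[184 209  20  27 353] [193.2776204  221.92917847]
((193.35293579101562, 222.0882568359375), (13.824528694152832, 25.70877456665039), 14.03624439239502)
```

View pics/c0.png

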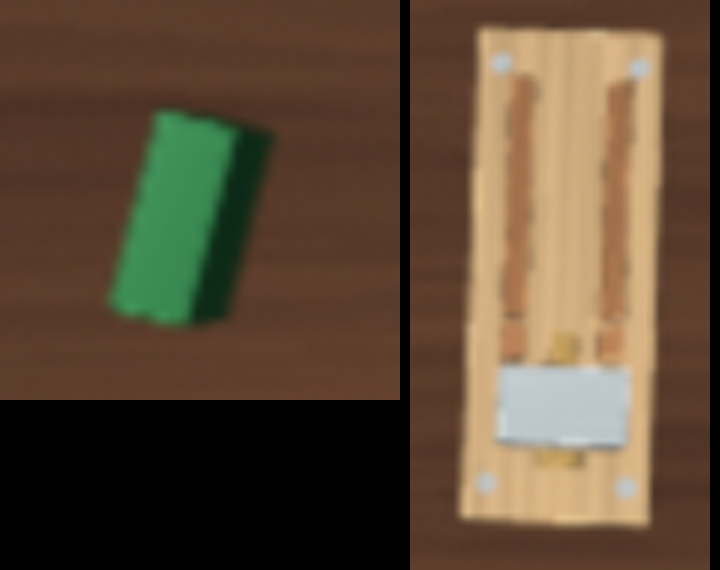

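The crop shows the green block's top face with corners at about (157,110), (240,127), (190,325) and (108,307). The middle jig's plate corners are (478,28), (662,33), (650,524) and (460,518), with the plunger pointing up-image from the stop, so the push goes towards the robot.

Run:
```python
from h import *
def f(pts,k,x0,u0,v0,z): return np.array([p2w("top",u0+(x-x0+.5)/k-.5,v0+(y+.5)/k-.5,z) for x,y in pts])
g=f([(157,110),(240,127),(190,325),(108,307)],8,0,170,195,40)
j=f([(478,28),(662,33),(650,524),(460,518)],6,410,315,135,12)
s=f([(497,366),(631,368),(627,446),(496,441)],6,410,315,135,58)
for n,a in(("g",g),("j",j),("s",s)):
    d=(a[2]+a[3]-a[0]-a[1])/2; w=(a[1]-a[0]+a[2]-a[3])/2
    print(n,a.mean(0).round(1),"len",np.linalg.norm(d).round(1),np.linalg.norm(w).round(1),"yaw",np.arctan2(d[1],d[0]).round(4),np.arctan2(w[1],w[0]).round(4)-np.pi/2, ((a[0]+a[1])/2).round(1))
# side check: project block and jig corners
i=cv2.imread("pics/side0.png")
gc=g.mean(0);d=(g[2]+g[3]-g[0]-g[1])/2;gy=np.arctan2(d[1],d[0])
jc=j.mean(0);d=(j[2]+j[3]-j[0]-j[1])/2;jy=np.arctan2(d[1],d[0])
def box(c,y,L,W,zs):
    for z in zs:
        P=[np.array([c[0],c[1],0])+np.array([np.cos(y)*a-np.sin(y)*b,np.sin(y)*a+np.cos(y)*b,0])+[0,0,z] for a,b in((-L,-W),(L,-W),(L,W),(-L,W))]
        yield np.array([w2p("side",p) for p in P])
o=crop(i,210,170,190,190,4)[:600]
o=crop(i,215,175,180,150,4) if 0 else crop(i,220,175,170,170,3)
for c,y,L,W,zs in((gc,gy,30,12,(0,40)),(jc,jy,100,37.5,(12,))):
    for q in box(c,y,L,W,zs): cv2.polylines(o,[np.int32((q-[220,175]+.5)*3)],True,(0,255,255),1)
cv2.imwrite("pics/c1.png",o)
for P in (gc,jc): print(env.ik([P[0],P[1],110],quat(jy)),env.ik([P[0],P[1],110],quat(gy)))
```

```text
g [500.5 251.6  40. ] len 59.1 24.8 yaw 2.9091 -3.3548963267948966 [529.2 244.7  40. ]
j [598.3 -98.6  12. ] len 199.0 75.5 yaw 3.1015 -3.1778963267948965 [ 697.7 -102.6   12. ]
s [543.3 -96.   58. ] len 29.3 50.7 yaw 3.0993 -3.1744963267948965 [557.9 -96.6  58. ]
[ 4.44511855e-01  6.17739090e-01  1.86898496e+00 -4.44089210e-16
  6.54868606e-01 -1.08618597e+00] [ 4.44511855e-01  6.17739090e-01  1.86898496e+00 -4.44089210e-16
  6.54868606e-01 -8.93797122e-01]
[-1.82957197e-01  6.62658013e-01  1.76288046e+00 -4.44089210e-16
  7.16054185e-01 -1.71365502e+00] [-1.82957197e-01  6.62658013e-01  1.76288046e+00 -4.44089210e-16
  7.16054185e-01 -1.52126617e+00]
```

View pics/c1.png

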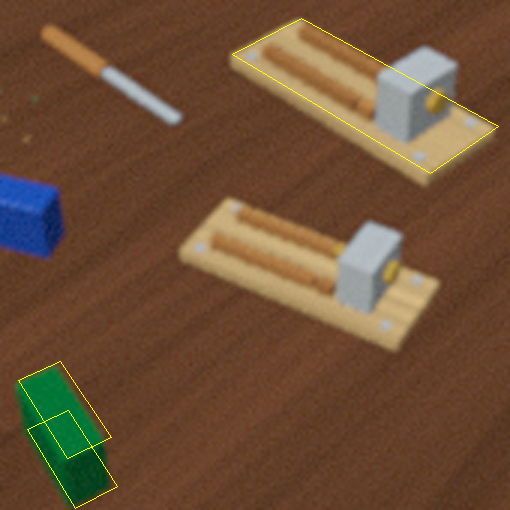

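The side view agrees with the top within 2–3 mm, which is enough for the grasp. I go to the green block, grasp it and lift.

Run:
```python
from h import *
q=quat(2.918); x,y=500.5,251.6
env.reach([x,y,190],q); print(env.read_state()["time_s"])
env.move_l([x,y,97],rate=120)
set_gripper(0); s=env.read_state(); print(s["time_s"],s["width"],s["tool_pos"],s["force"])
env.move_l([x,y,170],rate=120); 
jy=3.104; c=np.array([598.3,-98.6]); ux=np.array([np.cos(jy),np.sin(jy)])
t=c-28*ux
env.reach([*t,170],quat(jy)); env.move_l([*t,128],rate=120)
s=env.read_state(); print(s["time_s"],s["width"],s["tool_pos"],s["force"],t)
a=viewer.camera("top");b=viewer.camera("side")
cv2.imwrite("pics/t1.png",a);cv2.imwrite("pics/s1.png",b)
o=np.zeros((480,800,3),np.uint8);o[:480,:400]=crop(a,300,130,80,96,5);o[:480,410:800]=crop(b,295,160,130,160,3)
cv2.imwrite("pics/c2.png",o)
```

```text
3.0917
5.0167 24.0290323731688 [500.50683694 251.61296399  96.95694095] [0.5691269  0.45222269 0.17670899]
7.6667 23.700712086849485 [626.21927349 -99.05895917 127.67438145] [-0.11255941  0.66290157 -0.05087398] [626.28021742 -99.6523464 ]
```

View pics/c2.png

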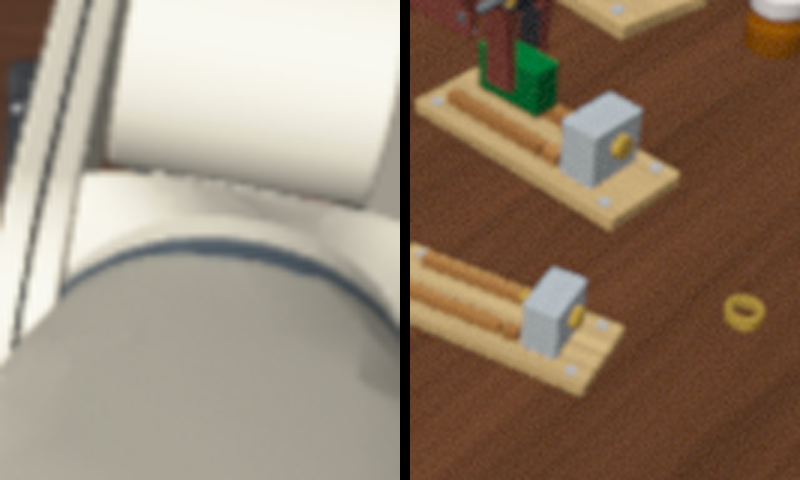

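The side crop shows the block held upright over the channel entry, with its end face at about (540,90). The top view is blocked by the arm. I overlay predicted outlines from the TCP and the jig estimate on an enlarged side crop.

Run:
```python
from h import *
b=cv2.imread("pics/s1.png"); U,V,k=296,160,8
o=crop(b,U,V,98,75,k)
def dr(c,y,x0,x1,y0,y1,z,col):
    P=[[c[0]+np.cos(y)*a-np.sin(y)*e,c[1]+np.sin(y)*a+np.cos(y)*e,z] for a,e in((x0,y0),(x1,y0),(x1,y1),(x0,y1))]
    q=np.array([w2p("side",p) for p in P]); r=(q-[U,V]+.5)*k; print(r.round(0).tolist())
    cv2.polylines(o,[np.int32(r)],True,col,1)
s=env.read_state()["tool_pos"]; jy=3.104
for z in(31,71): dr(s,jy,-30,30,-12,12,z-.3,(0,0,255))
J=[598.3,-98.6]
dr(J,jy,-100,100,-37.5,37.5,12,(0,255,255)); dr(J,jy,40,70,-25,25,58,(255,0,255))
dr(J,jy,-78,35,-24.5,-14.5,24,(255,255,0));dr(J,jy,-78,35,14.5,24.5,24,(255,255,0))
cv2.imwrite("pics/c3.png",o)
```

```text
[[174.0, 235.0], [329.0, 322.0], [388.0, 287.0], [234.0, 203.0]]
[[175.0, 114.0], [334.0, 199.0], [395.0, 165.0], [236.0, 83.0]]
[[11.0, 265.0], [541.0, 582.0], [722.0, 457.0], [194.0, 168.0]]
[[407.0, 317.0], [495.0, 366.0], [620.0, 288.0], [532.0, 243.0]]
[[96.0, 244.0], [388.0, 413.0], [414.0, 398.0], [121.0, 230.0]]
[[192.0, 192.0], [485.0, 354.0], [509.0, 339.0], [216.0, 179.0]]
```

View pics/c3.png

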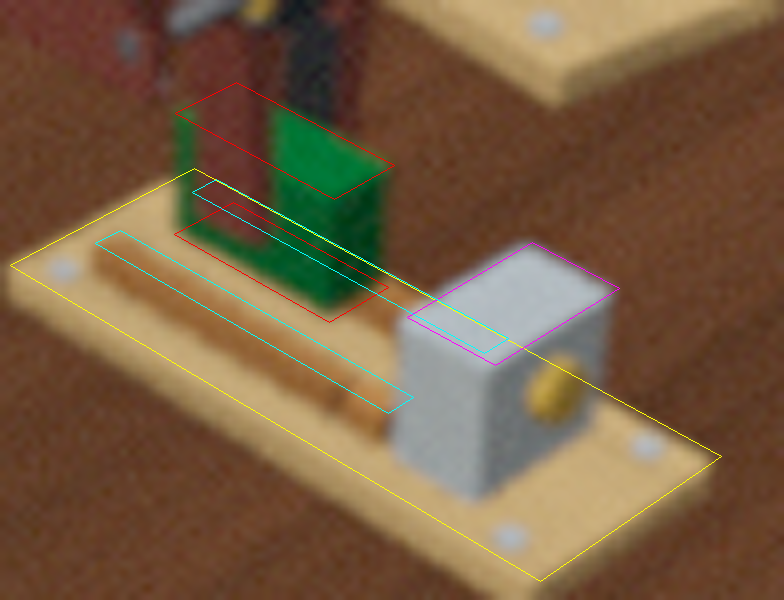

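The outlines agree within about 2 mm, close to the ±2.5 mm side clearance. I settle the sideways centring by touch: lower part-way between the walls with a force stop, then feel each wall.

Run:
```python
from h import *
jy=3.104; ux=np.array([np.cos(jy),np.sin(jy)]); uy=np.array([-ux[1],ux[0]])
J=np.array([598.3,-98.6]); t=J-28*ux
f0=env.read_state()["force"]
def rep(m):
    s=env.read_state(); d=s["tool_pos"][:2]-J
    print(m,round(s["time_s"],2),"jig xy",(d@ux).round(2),(d@uy).round(2),"z",s["tool_pos"][2].round(2),"F x,y,z",((s["force"]-f0)[:2]@ux).round(2),((s["force"]-f0)[:2]@uy).round(2),(s["force"]-f0)[2].round(2))
    return d@uy
rep("start")
hit=env.move_l([*t,115],rate=30,f_stop=4); rep(f"down hit={hit}")
if not hit:
    ys=[]
    for sg in(1,-1):
        h=env.move_l([*(t+sg*6*uy),115],rate=12,f_stop=3); ys.append(rep(f"side {sg} hit={h}"))
        env.move_l([*t,115],rate=15)
    print(ys); rep("end")
b=viewer.camera("side");cv2.imwrite("pics/s2.png",b);cv2.imwrite("pics/c4.png",crop(b,296,160,98,75,8))
```

```text
start 7.77 jig xy -28.51 -0.19 z 128.67 F x,y,z 0.0 0.0 0.0
down hit=False 8.35 jig xy -27.94 0.01 z 114.81 F x,y,z 0.25 0.07 0.11
side 1 hit=True 8.65 jig xy -27.81 1.48 z 114.71 F x,y,z 0.32 -0.77 -0.92
side -1 hit=True 9.3 jig xy -27.75 -3.41 z 114.58 F x,y,z -1.25 2.46 0.06
[np.float64(1.4797373767462902), np.float64(-3.4106814260227374)]
end 9.69 jig xy -27.88 0.06 z 114.85 F x,y,z -0.44 0.47 -0.94
```

View pics/c4.png

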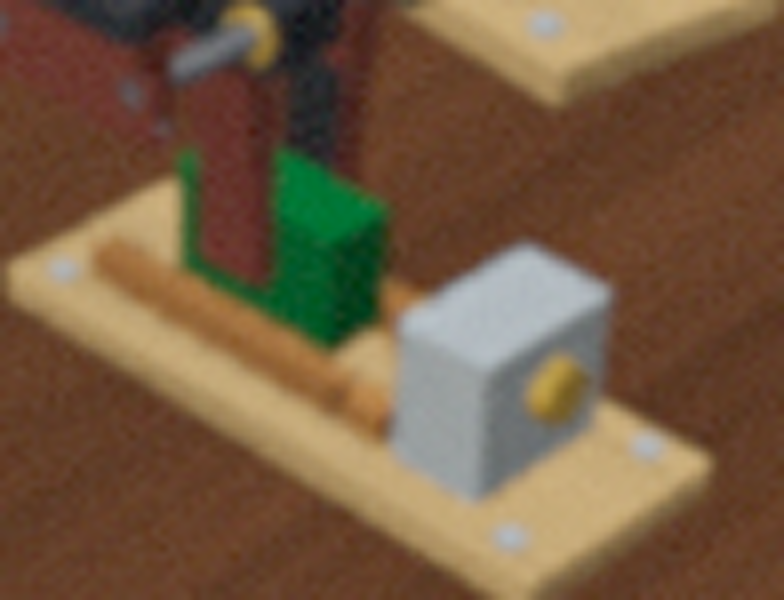

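The block's lower part is between the walls. The touches span 4.9 mm (expected 5), so the channel centre is at y = −0.97 in my jig frame. Next I set it on the floor and look at the force.

```bash
cat >> h.py <<'E'
jy=3.104; ux=np.array([np.cos(jy),np.sin(jy)]); uy=np.array([-ux[1],ux[0]])
J=np.array([598.3,-98.6])-0.97*uy
def rep(m):
    s=env.read_state(); d=s["tool_pos"][:2]-J; f=s["force"]
    print(m,round(s["time_s"],2),"jig xy",(d@ux).round(2),(d@uy).round(2),"z",s["tool_pos"][2].round(2),"F x,y,z",(f[:2]@ux).round(2),(f[:2]@uy).round(2),f[2].round(2),"w",round(s["width"],2))
    return s
E
python3 - <<'E'
from h import *
t=J-28*ux
env.move_l([*t,115],rate=15); rep("centred")
h=env.move_l([*t,105],rate=12,f_stop=4); s=rep(f"floor {h}")
env.hold(.3); z=rep("held")["tool_pos"][2]
h=env.move_l([*(J-12*ux),z],rate=25,f_stop=12); rep(f"slide {h}")
E
```

```text
centred 9.99 jig xy -28.0 -0.14 z 114.96 F x,y,z 0.57 -0.87 -0.93 w 23.99
floor True 10.55 jig xy -27.96 0.0 z 108.95 F x,y,z -0.04 -0.05 4.69 w 23.72
held 10.85 jig xy -27.96 -0.01 z 108.96 F x,y,z 0.26 -0.42 5.32 w 23.94
slide False 11.62 jig xy -11.56 0.01 z 109.03 F x,y,z 1.44 -0.44 6.23 w 23.67
```

Floor contact is at z = 108.95 (expected 109). Now I push against the plunger to the stop, slowly and with a force stop.

Run:
```python
from h import *
z=108.9
for x in (-6,-2,1,4,6): 
    h=env.move_l([*(J+x*ux),z],rate=15,f_stop=14); rep(f"to {x} {h}")
    if h: break
if not h: h=env.move_l([*(J+18*ux),z],rate=8,f_stop=12); rep(f"final {h}")
env.hold(.5); rep("held")
b=viewer.camera("side");cv2.imwrite("pics/s3.png",b);cv2.imwrite("pics/c5.png",crop(b,296,160,98,75,8))
```

```text
to -6 False 12.17 jig xy -5.91 0.02 z 108.98 F x,y,z -0.46 -0.45 4.3 w 23.73
to -2 False 12.58 jig xy -2.29 0.01 z 108.98 F x,y,z -4.4 0.04 2.91 w 23.69
to 1 False 12.93 jig xy 0.75 -0.0 z 108.96 F x,y,z -5.02 0.11 2.48 w 24.0
to 4 False 13.28 jig xy 3.66 -0.01 z 108.97 F x,y,z -5.24 -0.45 1.55 w 23.91
to 6 False 13.57 jig xy 5.51 -0.02 z 109.01 F x,y,z -6.38 -0.8 1.15 w 23.54
final True 14.43 jig xy 8.02 0.03 z 109.36 F x,y,z -6.57 -1.73 -4.04 w 24.06
held 14.93 jig xy 7.55 0.01 z 109.35 F x,y,z -6.42 -0.81 -3.15 w 23.82
```

View pics/c5.png

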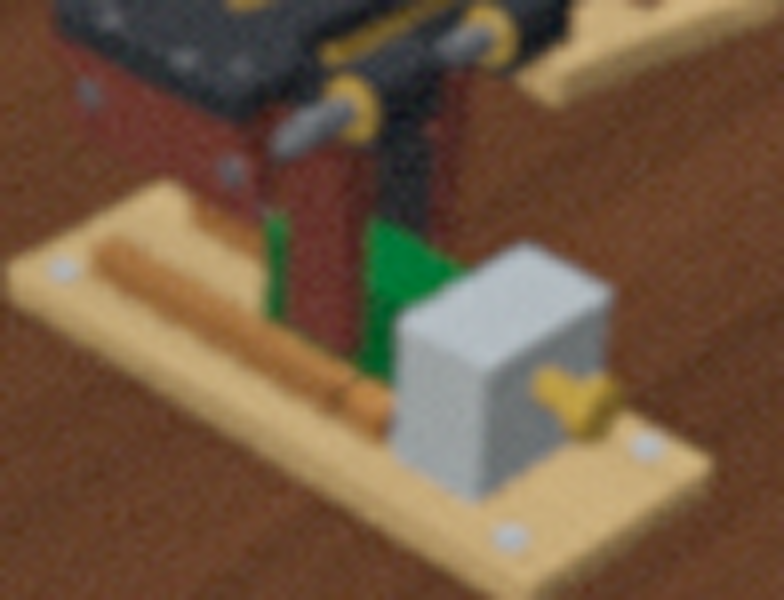

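The plunger's rear has come out about 12–14 mm, at (590,410), and the stop contact tripped at x ≈ 8. After the trip the arm relaxed to about 6.5 N, which only balances the spring. I press up in small steps until the held force is firm.

Run:
```python
from h import *
for x in np.arange(7.5,12.1,.4):
    env.move_l([*(J+x*ux),109.1],rate=6,f_stop=25); env.hold(.15); s=rep(f"to {x:.1f}")
    f=np.mean([env.read_state()["force"] for _ in range(3)],0)
    if -(f[:2]@ux)>16: break
env.hold(.5); rep("held")
```

```text
to 7.5 15.4 jig xy 6.93 -0.04 z 109.18 F x,y,z -6.52 -0.44 0.87 w 23.86
to 7.9 15.8 jig xy 7.33 -0.02 z 109.14 F x,y,z -6.63 -1.59 1.49 w 23.55
to 8.3 16.2 jig xy 7.66 -0.02 z 109.18 F x,y,z -6.05 -0.52 1.4 w 24.01
to 8.7 16.6 jig xy 8.02 -0.05 z 109.19 F x,y,z -7.14 -1.37 0.11 w 23.82
to 9.1 17.0 jig xy 8.4 -0.02 z 109.19 F x,y,z -6.34 -0.02 0.58 w 24.05
to 9.5 17.4 jig xy 8.77 -0.06 z 109.18 F x,y,z -6.02 -0.82 0.57 w 23.88
to 9.9 17.8 jig xy 9.1 -0.04 z 109.21 F x,y,z -6.74 -0.62 0.57 w 23.9
to 10.3 18.2 jig xy 9.46 -0.04 z 109.21 F x,y,z -6.8 -0.88 0.19 w 23.92
to 10.7 18.6 jig xy 9.79 -0.07 z 109.2 F x,y,z -7.44 -0.41 0.35 w 24.1
to 11.1 19.0 jig xy 9.85 -0.03 z 109.26 F x,y,z -9.1 -1.15 -1.2 w 23.94
to 11.5 19.4 jig xy 9.91 -0.0 z 109.31 F x,y,z -9.61 -0.83 -1.24 w 23.92
to 11.9 19.8 jig xy 9.95 -0.01 z 109.35 F x,y,z -10.26 -1.45 -2.68 w 23.8
held 20.3 jig xy 9.96 -0.02 z 109.37 F x,y,z -10.87 -1.31 -2.96 w 23.85
```

The arm went stiff at x ≈ 9.8, the expected home position. The arm is compliant, so I build up to a firmer push.

Run:
```python
from h import *
for x in np.arange(12.7,19,.8):
    env.move_l([*(J+x*ux),108.9],rate=8,f_stop=20); env.hold(.2); s=rep(f"to {x:.1f}")
    if -(s["force"][:2]@ux)>16: break
env.hold(.5); rep("held")
b=viewer.camera("side");cv2.imwrite("pics/s4.png",b);cv2.imwrite("pics/c6.png",crop(b,296,160,98,75,8))
```

```text
to 12.7 20.75 jig xy 10.08 -0.03 z 109.4 F x,y,z -13.17 -0.95 -3.16 w 23.8
to 13.5 21.2 jig xy 10.24 -0.01 z 109.45 F x,y,z -14.89 -1.46 -5.63 w 24.06
to 14.3 21.65 jig xy 10.34 -0.0 z 109.56 F x,y,z -16.4 -1.39 -6.66 w 23.99
held 22.15 jig xy 10.34 -0.04 z 109.54 F x,y,z -16.64 -2.15 -7.67 w 23.62
```

View pics/c6.png

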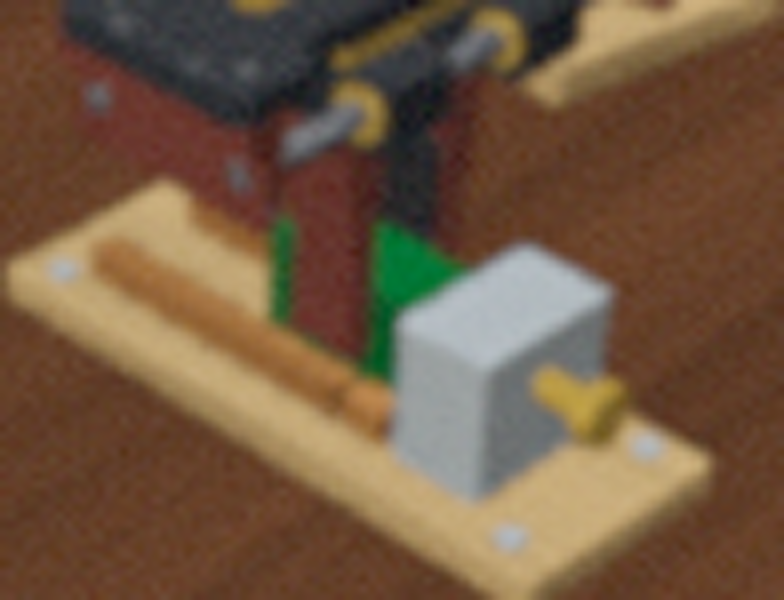

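The plunger is pushed home, its rear head now at (600,415), with 16.6 N held against the stop. The tool has risen about 0.6 mm with Fz −7.7, which is arm compliance, so I bring it back down until the block rests on the floor without an upward pull.

Run:
```python
from h import *
for z in np.arange(108.3,103,-.6):
    env.move_l([*(J+14.3*ux),z],rate=8,f_stop=20); env.hold(.2); s=rep(f"z {z:.1f}")
    if s["force"][2]>2: break
env.hold(.7); s=rep("held"); print(s["orientation"],quat(jy))
```

```text
z 108.3 22.65 jig xy 10.32 -0.04 z 109.44 F x,y,z -15.93 -2.03 -1.09 w 24.17
z 107.7 23.1 jig xy 10.33 0.01 z 109.32 F x,y,z -14.07 -2.26 3.32 w 23.95
held 23.8 jig xy 10.35 -0.0 z 109.29 F x,y,z -14.87 -2.33 2.68 w 23.58
[ 1.94643575e-02  9.99781815e-01 -4.39754975e-04  7.56754207e-03] [np.float64(0.01879522001811672), np.float64(0.9998233542503748), 0, 0]
```

The push has tilted the tool by about 0.015 rad, with the fingertips lagging, which could leave the end slightly off flat. I straighten it with an explicit orientation.

Run:
```python
from h import *
from scipy.spatial.transform import Rotation as R
R0=R.from_quat(quat(jy)); cmd=R0
x=14.3
for k in range(5):
    env.move_l([*(J+x*ux),107.7],rot=cmd.as_quat().tolist(),rate=8,f_stop=20); env.hold(.3); s=rep(f"k{k} x{x:.1f}")
    e=R0*R.from_quat(s["orientation"]).inv(); v=e.as_rotvec(); print("tilt",v.round(4),"cmd",(cmd*R0.inv()).as_rotvec().round(4))
    fx=-(s["force"][:2]@ux)
    if np.linalg.norm(v[:2])<.003 and 12<fx<22: break
    v[2]=0; cmd=R.from_rotvec(.8*v)*cmd
    x-=np.clip((fx-17)/4,-.8,.8)
env.hold(.3); rep("held")
```

```text
k0 x14.3 24.35 jig xy 10.03 0.01 z 109.2 F x,y,z -16.93 -2.81 0.64 w 23.74
tilt [0.001  0.01   0.0005] cmd [0. 0. 0.]
k1 x14.3 24.9 jig xy 9.6 0.05 z 109.08 F x,y,z -17.4 -0.94 -2.15 w 23.68
tilt [0.0003 0.0031 0.0006] cmd [ 0.0008  0.008  -0.    ]
k2 x14.2 25.45 jig xy 9.44 0.08 z 109.04 F x,y,z -17.08 -3.51 -2.16 w 23.81
tilt [0.0001 0.0008 0.0007] cmd [ 0.001   0.0104 -0.    ]
held 25.75 jig xy 9.46 0.05 z 109.01 F x,y,z -16.94 -1.9 -2.86 w 23.77
```

Upright now, at 17 N and z = 109.0. I make one small downward trim, take a last look and hand in.

Run:
```python
from h import *
from scipy.spatial.transform import Rotation as R
R0=R.from_quat(quat(jy)); cmd=R.from_rotvec([.001,.0105,0])*R0
env.move_l([*(J+14.2*ux),107.1],rot=cmd.as_quat().tolist(),rate=8,f_stop=20); env.hold(.8); s=rep("held")
print((R0*R.from_quat(s["orientation"]).inv()).as_rotvec().round(4))
b=viewer.camera("side");cv2.imwrite("pics/c7.png",crop(b,200,160,195,150,4))
```

```text
held 26.8 jig xy 9.43 0.06 z 108.96 F x,y,z -15.17 -2.25 1.79 w 23.68
[0.0002 0.0007 0.0006]
```

View pics/c7.png

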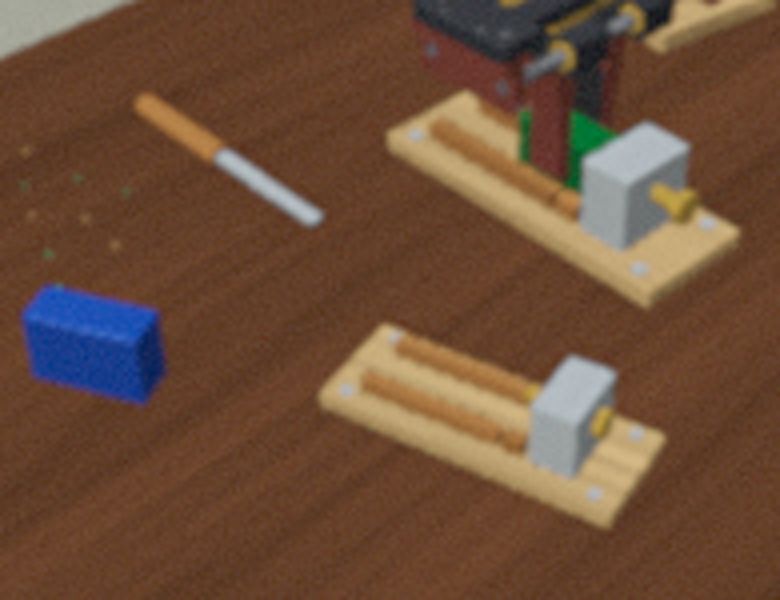

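The block is seated, with the plunger's rear head fully out at (680,203). The blue block at (92,345) and the file are where they were.

Run:
```python
from h import *
rep("before"); print(workorder.sign_off()); rep("after")
```

```text
before 26.85 jig xy 9.44 0.06 z 108.95 F x,y,z -16.13 -2.48 0.84 w 23.86
the job is handed in; nothing more can be done
None
the job is handed in; nothing more can be done
```

The green block is seated against the steel stop of the middle-sized jig with the plunger pushed in, still gripped and pressed. I handed the job in at 26.9 s.

**What I did:** I lowered the block between the channel walls, centred it by touching each wall, set it on the floor, and pushed it endways in small steps. The push had tilted the tool by about 0.015 rad, so I straightened it before handing in.

**Last checks that agreed:**
- The push on the stop was about 16 N, against about 7 N for the plunger alone.
- Tool height was 108.95 mm, the same as at floor contact, and tilt was under 0.001 rad.
- The plunger's rear end is fully out in the side picture, and the tool stopped near the expected home position (x = 9.4 mm against 10 mm).
- The blue block and file look unmoved in the last picture.

**What failed or could not be checked:**
- The first force stop tripped early, about 2 mm short of home, so I pressed on until the arm went stiff at x ≈ 9.8 mm.
- I could not see directly that the block's end is flat on the stop, because the stop hides it from the side camera and the arm blocked the top camera when I looked with the block held.
- I did not look at the ring and jar again at the end; the arm did not come near them.

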